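# Pin the puppet stand's bushing

## Robot

A 6-joint arm with a two-finger parallel gripper is mounted at the origin on the work surface. World frame = base frame: x ahead of the robot, y to its left, z up, the work surface at z = 0. Lengths are in m, angles in rad, forces in N, time in s.
With the tool pointing down it reaches from about 0.3 to 0.775 m from the base axis. Payload 14.6 kg.
Tool frame: the origin (TCP) lies at the very end of the fingers, on their centre line; the grasp point (between the pads) lies 19 mm behind it; z points along the fingers, y is the line along which they close (so a half turn about z gives the same grasp; the last joint's range is limited). The gripper opens to 94 mm and grips with 3 to 60 N. Pads are 16 mm wide; open, the fingers measure 119 mm over their backs; the gripper's body (75 mm by 177 mm) begins 78 mm behind the grasp point.
Start: joints at [1.137, 0.3, 1.521, -0, 1.321, -0.067], TCP at [0.197, 0.513, 0.205] pointing down, gripper open.
Joint ranges: [-3.03, 3.03], [-0.79, 2.21], [0.23, 2.52], [-1.04, 4.18], [0, 3.07], [-2.55, 2.55]. Speed limits (rad/s): [2.22, 2.22, 2.57, 3.14, 3.14, 3.14].

## Interface

Orientations are given as [roll, pitch, yaw] about the fixed x, y, z axes, in that order (R = Rz(yaw) Ry(pitch) Rx(roll)).
In Python, from station import ctrl, camera, camera_info, finder gives the robot as it stands.
- The arm moves only by the tool carry_out, never from a script. Its argument "motion" is a list of rows, each a list of 2 entries, a list of its own where there are three numbers: the shift along the tool's x, y, z as a fraction of full scale, then the turn about the tool's z as a fraction of full scale. A call has 1 to 12 rows; each row is the pose to reach, as a shift and turn from the pose commanded when the call began, along the tool's axes at that moment, turning the shorter way round; what a row does not reach only later rows make up. Full scale, the value 1, is 200 mm for a shift and 360 degrees for a turn. A row lasts 1/10 s, in which the tool goes at most 50 mm and 8.59 degrees, less where a joint would pass 70% of its speed; a pose out of reach is approached as far as the arm can. A call with a number of a shift or a turn outside -1 to 1 is refused whole. A call with a gripper value outside its range is refused whole. "hand" is the closure, from -1 (fully open) to 1 (shut), set as the call begins (left out, the last holds). The fingers move at their own pace and stop on an object; "force" is the grip in N (left out, the last holds). Time passes only in rows, so rows that repeat a pose let the fingers close. It gives the time, the measured TCP pose, the force, the opening and the grip force at its end, in the units of the state.
- ctrl.get_obs(): the state, without advancing time (a new reading comes with each control period).
- camera(name): name is "side" or "top"; returns (picture, depth): 480x640x3 uint8, blue, green, red; 480x640 float32, m along the optical axis (not along the pixel's ray), 0 where there is no reading.
- camera_info(name): a dict with "camera_matrix" (3x3 intrinsics, pixels), "origin" and "attitude" of the camera in the world. Camera axes: x right, y down, z forward; pixel columns grow to the right and rows downward; lengths in m; the calibration is good to about 2 mm. A picture is of the moment at which its call begins. camera_info takes no time and is no camera call.
- ctrl.hand_in(): hands the job in; it is judged then, once.
Trained networks look in the newest picture that a camera, given by its name, has taken for a name from the list of things; names that differ only in an ending like _2 or _b are one class to them, and where a whole thing is asked for, a point or a joint stands for the part that bears it (a point fixed in the world has none). Each returns a list of dicts, best first, with "conf" (0 to 1); they miss things now and then, are a little off and sometimes report something else, mostly with a low value. They report only what shows in the picture. A call takes as long as a camera call. They do not tell look-alikes from the thing itself.
- finder.boxes_of(camera, query): "location" ([column, row] in pixels, amid what is visible of it).
- finder.cut_out(camera, query): "mask" (480x640 bool, what is visible of it) and "location" ([column, row] in pixels, amid what is visible of it).
- finder.pinpoint(camera, query): "location" ([column, row] in pixels: a listed point, or the origin of a listed thing).
The state is a dict: "time_s": time; "qpos": joint angles; "joint_vel": joint speeds; "tau": joint torques, N m; "ee_pos": TCP position; "eef_rot": TCP orientation; "force": force on the tool from outside, world axes, zero at the start; "moment": the same for the moment, N m; "grip_width": finger opening in m; "grip_force": force on a finger pad.
Only numpy, scipy, OpenCV 4.12 (cv2) and the standard library are available. Lean on these libraries where they do the work, as an engineer would, in place of code of your own. Each camera call takes 0.05 s, during which the arm holds its last target. There are 200 camera calls.

## Task

On the puppet-rig stand, turn the loose steel bushing by its upright wing until the hole in its lug lies over the hole in the stand's boss. Then take the index pin (the one with the wide flat collar below a round grip) out of the wooden block and put it down through both holes until its collar rests flat on the lug, and let go.

Things in the scene. Friction and masses are not known exactly. Their poses are not given: they have to be found in the camera images.
- index_hole (a point): Centre of the mouth of a 30 mm hole, 30 mm deep, in the 50 mm square boss of the dark grey cast stand (base 150 x 104 x 14 mm, fixed to the bench; beside the boss a 60 mm round housing holds the bushing). Level with the boss's top, 44 mm above the bench, 58 mm from the bushing's axis; x points from that axis out through the hole, z up.
- wing (a point): Steel bushing's turning grip: upright flat wing 40 mm long, 14 thick, 58 to 100 mm above the bench. Point on the bushing's vertical axis, 85 mm up; x along the wing towards the lug, y across it, z up. The lug turns with it: flat, 46 mm wide, reaching 83 mm from the axis, underside 46 and top 58 mm above the bench, its 28 mm hole 58 mm from the axis along +x.
- bushing (a joint): Angle of the bushing in its housing (rad): 0 when the lug's hole is exactly over the boss's hole, growing counter-clockwise seen from above; starts at 0.7 to 1.3. Turns with slight friction (0.02 N m), stays where left, no stop at 0 (stops at -1.6 and 1.6).
- index_pin: Steel pin upright in a wooden block (64 x 220 mm, 45 tall, long side within 0.4 rad of y; 3 holes 75 mm apart; also a ball tool, a square punch), collar on the block. Origin: bottom tip, z up. Tip 6 mm wide, from 10 mm up a shaft 14 wide to 40 mm, collar 42 wide at 40 to 46, round grip 24 wide at 46 to 82. In the block the tip is 5 mm above the bench, seated on the lug 18 mm. 0.12 kg.
Not all that is in view belongs to the job. Leave any red look-alike of the index_pin alone.

How it is judged:
On the way:
1. the bushing is turned until its lug's hole lies over the boss's hole (within 0.3 rad) (value of joint bushing between -0.3 and 0.3 rad), for 0.2 s.
At the end, for the whole second after the job is handed in: The index pin stands upright (within 0.15 rad) through the lug and in the boss's hole, its tip at least 22 mm below the boss's top (26 mm when its collar is seated) and within 12 mm of the hole's centre, at rest and released, with the bushing within 0.3 rad of lined up (all of step 1 and z of index_pin in the frame of index_hole below -0.022 m and horizontal distance between index_pin and index_hole below 0.012 m and angle between index_pin's own z axis and vertical below 0.15 rad and linear speed of index_pin below 0.02 m/s); the robot touches nothing.
It also fails if it takes over 51 s, if anything falls off the work surface, if the arm or the gripper's body presses on something with over 40 N, if the wrist force passes 120 N, or if a joint passes its speed limit or range.

## Working session

There is one attempt and no reset: what is moved stays moved. The work goes in short steps, Python scripts to look and compute and a tool call to move; the robot and the scene stay as the last step left them, time stands still between calls to the robot, and variables do not carry over. Pictures are saved under pics/ and viewed, at most 10 in all, crops included, and the job is handed in when it is done.

Besides the shell and the picture viewer there is one more tool, called after ">>>" as name(argument=value, ...) on one line, values as JSON. carry_out: Moves the arm, as the interface text tells. Its arguments: {"type":"object","properties":{"motion":{"type":"array","items":{"type":"array"}},"hand":{"type":"number"},"force":{"type":"number"}},"required":["motion"]}

```bash
mkdir -p pics; ls; python3 - <<'E'
from station import ctrl,camera,camera_info,finder
import cv2,numpy as np
ims=[]
for n in("side","top"):
    p,d=camera(n);cv2.imwrite(f"pics/{n}0.png",p);np.save(f"{n}0.npy",d)
    i=camera_info(n);print(n,i)
    for q in("index_pin","wing","index_hole"):
        print(q,[(np.round(r["location"]),round(r["conf"],2)) for r in finder.pinpoint(n,q)])
o=ctrl.get_obs();print(o)
E
```

```text
pics
side {'camera_matrix': array([[606.34672482,   0.        , 320.05949233],
       [  0.        , 606.34672482, 235.30751671],
       [  0.        ,   0.        ,   1.        ]]), 'origin': array([ 0.46822971, -0.7727312 ,  0.56035864]), 'attitude': array([-2.10620530e+00,  1.66349015e-03, -2.75889459e-02])}
index_pin [(array([360., 215.]), 0.85), (array([262., 201.]), 0.77), (array([258., 234.]), 0.63)]
wing [(array([321., 348.]), 0.67)]
index_hole [(array([363., 358.]), 0.88)]
top {'camera_matrix': array([[517.28230997,   0.        , 310.05007401],
       [  0.        , 517.28230997, 239.65262543],
       [  0.        ,   0.        ,   1.        ]]), 'origin': array([0.43585055, 0.0443595 , 0.98558792]), 'attitude': array([-3.08599776, -0.00975123, -1.57770733])}
index_pin [(array([160., 300.]), 0.8), (array([206., 248.]), 0.74), (array([187., 198.]), 0.69), (array([229., 295.]), 0.56)]
wing [(array([460., 241.]), 0.92)]
index_hole [(array([444., 213.]), 0.76)]
{'time_s': 0.4, 'qpos': array([ 1.13736702e+00,  2.99988774e-01,  1.52105395e+00, -1.24415666e-05,
        1.32067601e+00, -6.65875668e-02]), 'joint_vel': array([-4.23075485e-04, -2.15322570e-03,  8.23318190e-04, -4.61191788e-05,
        1.19061164e-03,  1.65228790e-03]), 'tau': array([-1.49674161e-03, -5.31202447e+01, -3.52602661e+01,  7.07653142e-02,
        2.18060275e-02, -2.13937710e-05]), 'ee_pos': array([0.1972558 , 0.51338075, 0.20537402]), 'eef_rot': array([-3.14146605e+00,  3.63789784e-06,  2.77475399e+00]), 'force': array([-0.23758321,  0.17603979, -0.2988958 ]), 'moment': array([0.0237115 , 0.03002578, 0.00343567]), 'grip_force': 0.0, 'grip_width': 0.09423564050824398}
```

View pics/side0.png

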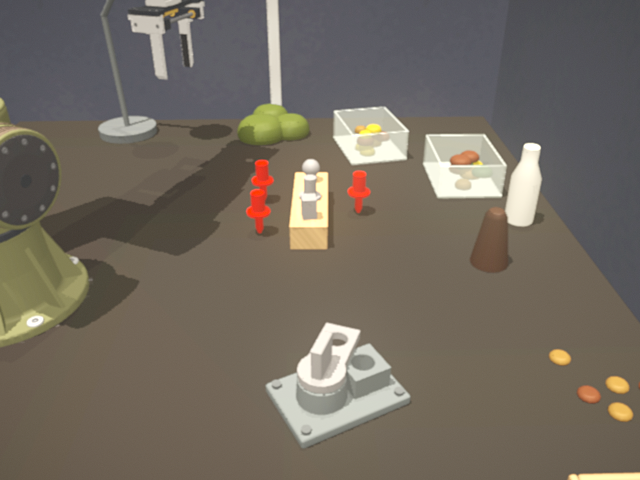

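View pics/top0.png

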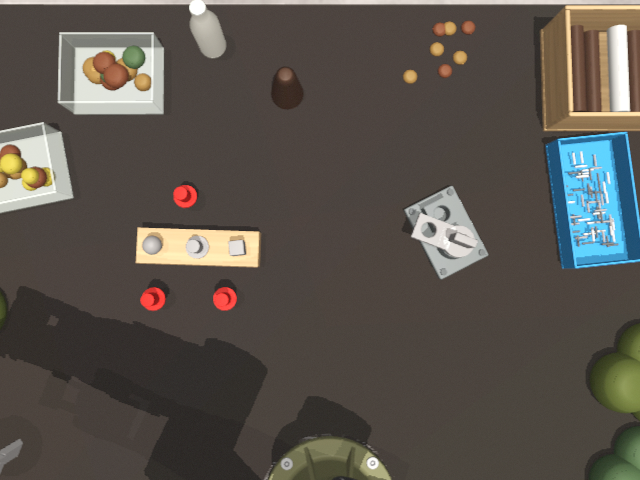

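Top view: candidates for the index pin are red ones at (185,196), (153,299), (225,299), and the grey collared pin in the block's middle hole at (197,247), between the ball tool at (152,245) and the square punch at (237,248). I choose the grey one (side view about (310,190)). The stand has its axis near (460,240) and boss hole near (442,213), and the lug hole is at (429,229).

```bash
cat > h.py <<'E'
import numpy as np,cv2
from scipy.spatial.transform import Rotation as Ro
from station import ctrl,camera,camera_info,finder
def cloud(n,d):
    i=camera_info(n);K=i["camera_matrix"];v,u=np.mgrid[:480,:640]
    P=np.stack([(u-K[0,2])/K[0,0]*d,(v-K[1,2])/K[1,1]*d,d],-1)
    W=P@Ro.from_euler("xyz",i["attitude"]).as_matrix().T+i["origin"]
    W[d==0]=np.nan
    return W
def ray(n,uv,z):
    i=camera_info(n);K=i["camera_matrix"]
    r=Ro.from_euler("xyz",i["attitude"]).as_matrix()@np.linalg.solve(K,[uv[0],uv[1],1])
    return i["origin"]+r*(z-i["origin"][2])/r[2]
E
python3 - <<'E'
from h import *
C={n:cloud(n,np.load(n+"0.npy")) for n in("side","top")}
def st(nm,W,box,zl,zh,save=False):
    c0,c1,r0,r1=box;w=W[r0:r1,c0:c1].reshape(-1,3);w=w[(w[:,2]>zl)&(w[:,2]<zh)]
    if len(w)<4: print(nm,len(w));return
    (cx,cy),sz,a=cv2.minAreaRect((w[:,:2]*1000).astype(np.float32))
    print(nm,len(w),"mean",w.mean(0).round(4),"rect",(round(cx,1),round(cy,1)),np.round(sz,1),round(a,1),"z med",np.median(w[:,2]).round(4))
T,S=C["top"],C["side"]
for n,W,b in(("top",T,(180,215,232,262)),("side",S,(295,325,160,220))):
    st(n+" pingrip",W,b,.075,.095); st(n+" collar",W,b,.047,.06)
st("block top",T,(120,275,215,280),.038,.05);st("block side",S,(285,335,170,250),.03,.047)
for n,W,b in(("top",T,(395,500,175,290)),("side",S,(260,415,315,440))):
    st(n+" wing",W,b,.09,.11); st(n+" lug",W,b,.053,.064);st(n+" boss",W,b,.038,.049);st(n+" base",W,b,.008,.02)
print("depth z pin top",T[240:256:3,190:206:3,2].round(3))
a=cv2.imread("pics/top0.png");b=cv2.imread("pics/side0.png")
k=lambda p,x,y,w:cv2.resize(p[y:y+w,x:x+w],(400,400),interpolation=cv2.INTER_CUBIC)
cv2.imwrite("pics/crop.png",np.hstack([np.vstack([k(a,395,180,100),]),k(a,150,200,100)]))
E
```

```text
top pingrip 157 mean [0.4763 0.2378 0.0867] rect (476.6, 238.4) [22.7 22.8] 47.7 z med 0.0872
top collar 326 mean [0.4767 0.2369 0.0503] rect (476.9, 239.7) [61.4 52.7] 90.0 z med 0.0502
side pingrip 400 mean [0.4763 0.2231 0.0816] rect (477.5, 232.8) [171.7  31.1] 88.4 z med 0.0825
side collar 186 mean [0.4764 0.1893 0.053 ] rect (477.1, 228.1) [ 41.4 162.1] 3.4 z med 0.0526
block top 3342 mean [0.4763 0.2364 0.0453] rect (476.8, 239.1) [221.1  64.2] 87.7 z med 0.0452
block side 1402 mean [0.4761 0.2035 0.0423] rect (476.3, 236.7) [224.7  63.8] 87.9 z med 0.0433
top wing 210 mean [ 0.4836 -0.2321  0.0986] rect (484.0, -232.9) [40.3 14.4] 68.0 z med 0.0992
top lug 1170 mean [ 0.4939 -0.2046  0.0576] rect (493.7, -207.9) [111.4  57.2] 68.2 z med 0.0576
top boss 475 mean [ 0.5342 -0.2084  0.0437] rect (515.7, -212.4) [102.6  97.5] 62.6 z med 0.0438
top base 2214 mean [ 0.5003 -0.2234  0.0137] rect (503.5, -223.6) [149.9 105.2] 26.6 z med 0.0136
side wing 378 mean [ 0.484  -0.2383  0.0972] rect (484.2, -235.0) [42.3 14.1] 68.5 z med 0.098
side lug 1617 mean [ 0.4954 -0.2198  0.0567] rect (493.4, -208.5) [113.6  57.7] 70.6 z med 0.0567
side boss 1315 mean [ 0.5216 -0.2247  0.0427] rect (502.3, -213.1) [114.9  81.7] 31.1 z med 0.0425
side base 4051 mean [ 0.4971 -0.2523  0.0132] rect (503.6, -225.4) [150.8 106.8] 27.0 z med 0.0128
depth z pin top [[0.088 0.085 0.089 0.051 0.053 0.055]
 [0.085 0.088 0.087 0.086 0.055 0.05 ]
 [0.088 0.088 0.088   nan 0.066 0.051]
 [0.088 0.089 0.087 0.086 0.061 0.052]
 [0.053 0.088 0.08  0.064 0.052 0.054]
 [0.051 0.053 0.051 0.049 0.052 0.046]]
```

View pics/crop.png

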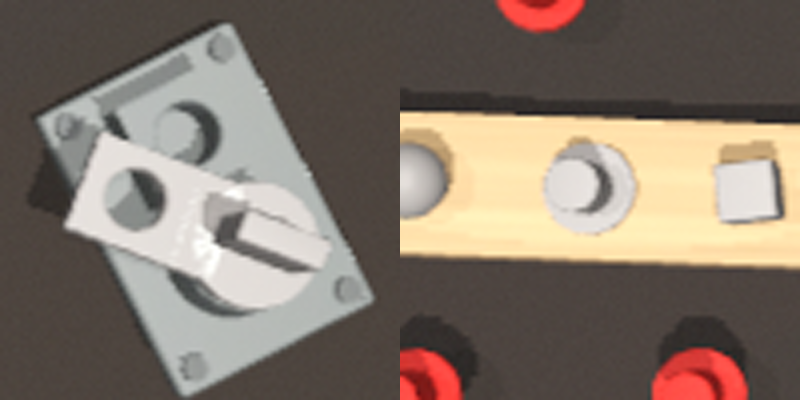

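The crop confirms the grey collared pin at the middle of the block, about (197,247) in the full picture. The wing is upright at the bushing, with the lug about 42° from the boss. Two views agree to within about 2 mm: axis ≈(484,-233.5), wing yaw ≈68.5°, boss yaw ≈26.8°, pin ≈(476.6,239) with its grip top at 87.

>>> carry_out(motion=[[[-0.893, -0.989, 0], 0], [[-0.893, -0.989, 0], 0], [[-0.893, -0.989, 0], 0], [[-0.893, -0.989, 0], 0], [[-0.893, -0.989, 0], 0], [[-0.893, -0.989, 0], 0]], hand=-1)

```text
time_s: 1.0
ee_pos: [0.2938, 0.2618, 0.2057]
eef_rot: [3.141, 0.001, 2.772]
force: [-0.1, 0.3, -0.2]
grip_width: 0.0942
grip_force: 0.0
```

>>> carry_out(motion=[[[-0.893, -0.989, 0], 0], [[-0.893, -0.989, 0], 0], [[-0.893, -0.989, 0], 0], [[-0.893, -0.989, 0], 0], [[-0.893, -0.989, 0], 0], [[-0.893, -0.989, 0], 0]])

```text
time_s: 1.6
ee_pos: [0.3896, 0.0126, 0.2056]
eef_rot: [-3.141, 0.001, 2.771]
force: [-0.3, 0.3, -0.1]
grip_width: 0.0936
grip_force: 0.0
```

>>> carry_out(motion=[[[-0.893, -0.989, 0], 0.2514], [[-0.893, -0.989, 0], 0.2514], [[-0.893, -0.989, 0], 0.2514], [[-0.893, -0.989, 0], 0.2514], [[-0.893, -0.989, 0], 0.2514], [[-0.893, -0.989, 0], 0.2514], [[-0.893, -0.989, 0], 0.2514], [[-0.893, -0.989, 0], 0.2514], [[-0.893, -0.989, 0], 0.2514], [[-0.893, -0.989, 0], 0.2514], [[-0.893, -0.989, 0], 0.2514], [[-0.893, -0.989, 0], 0.2514]])

```text
time_s: 2.8
ee_pos: [0.4846, -0.2327, 0.2055]
eef_rot: [-3.142, -0.0, 1.194]
force: [0.1, -0.5, 0.4]
grip_width: 0.0942
grip_force: 0.0
```

>>> carry_out(motion=[[[0, 0, 0.2], 0], [[0, 0, 0.4], 0], [[0, 0, 0.55], 0], [[0, 0, 0.65], 0], [[0, 0, 0.695], 0], [[0, 0, 0.695], 0]])

```text
time_s: 3.4
ee_pos: [0.4843, -0.2325, 0.0658]
eef_rot: [-3.14, -0.0, 1.197]
force: [-0.6, -1.2, -0.1]
grip_width: 0.0937
grip_force: 0.0
```

>>> carry_out(motion=[[[0, 0, 0], 0], [[0, 0, 0], 0], [[0, 0, 0], 0], [[0, 0, 0], 0], [[0, 0, 0], 0], [[0, 0, 0], 0], [[0, 0, 0], 0], [[0, 0, 0], 0]], hand=1, force=15)

```text
time_s: 4.2
ee_pos: [0.4846, -0.2327, 0.0664]
eef_rot: [-3.142, -0.0, 1.195]
force: [-0.6, 0.1, 0.2]
grip_width: 0.0334
grip_force: 0.0
```

```bash
python3 - <<'E'
from h import *
for uv in((442,213),(444,213)): print(ray("top",uv,.044).round(4))
T=cloud("top",np.load("top0.npy"));S=cloud("side",np.load("side0.npy"))
for n,W in(("top",T),("side",S)):
    w=W.reshape(-1,3);ax=np.array([.4842,-.2335])
    w=w[(abs(w[:,2]-.0137)<.005)&(np.hypot(*(w[:,:2]-[.503,-.224]).T)<.12)]
    (c,s,a)=cv2.minAreaRect((w[:,:2]*1000).astype(np.float32));print(n,c,s,a)
# hole: floor points (z~.014) enclosed inside boss region
w=T.reshape(-1,3);w=w[(np.hypot(*(w[:,:2]-[.536,-.2075]).T)<.024)]
h=w[w[:,2]<.030];print("hole floor",len(h),h.mean(0).round(4),h.min(0).round(4),h.max(0).round(4))
E
```

```text
[ 0.5356 -0.2074  0.044 ]
[ 0.5356 -0.2111  0.044 ]
top (503.47393798828125, -223.55447387695312) (149.85525512695312, 105.15116119384766) 26.57389259338379
side (503.68341064453125, -225.4422607421875) (150.831298828125, 106.83207702636719) 26.888050079345703
hole floor 168 [ 0.5384 -0.2129  0.0157] [ 0.524  -0.2236  0.0083] [ 0.551  -0.1998  0.0298]
```

>>> carry_out(motion=[[[0, 0, 0], 0], [[0, 0, 0], 0], [[0, 0, 0], 0], [[0, 0, 0], 0], [[0, 0, 0], 0]])

```text
time_s: 4.7
ee_pos: [0.4845, -0.2327, 0.0664]
eef_rot: [-3.141, 0.0, 1.195]
force: [-1.4, 0.1, 0.3]
grip_width: 0.0136
grip_force: 15.0
```

>>> carry_out(motion=[[[0, 0, 0], 0.01], [[0, 0, 0], 0.025], [[0, 0, 0], 0.04], [[0, 0, 0], 0.055], [[0, 0, 0], 0.07], [[0, 0, 0], 0.085], [[0, 0, 0], 0.1], [[0, 0, 0], 0.11], [[0, 0, 0], 0.116], [[0, 0, 0], 0.116], [[0, 0, 0], 0.116]])

```text
time_s: 5.8
ee_pos: [0.4854, -0.2335, 0.0665]
eef_rot: [3.139, -0.001, 0.466]
force: [7.7, -6.1, -6.7]
grip_width: 0.0141
grip_force: 15.0
```

>>> carry_out(motion=[[[0, 0, 0], 0], [[0, 0, 0], 0], [[0, 0, 0], 0], [[0, 0, 0], 0], [[0, 0, 0], 0], [[0, 0, -0.2], 0], [[0, 0, -0.45], 0], [[0, 0, -0.7], 0], [[0, 0, -0.7], 0]], hand=-1)

```text
time_s: 6.7
ee_pos: [0.4866, -0.2337, 0.2132]
eef_rot: [3.133, -0.006, 0.466]
force: [0.3, -0.3, -0.7]
grip_width: 0.0823
grip_force: 0.0
```

>>> carry_out(motion=[[[0.3416, -0.709, 0], 0], [[0.3416, -0.709, 0], 0], [[0.3416, -0.709, 0], 0], [[0.3416, -0.709, 0], 0]])

```text
time_s: 7.1
ee_pos: [0.4815, -0.0715, 0.2063]
eef_rot: [-3.141, -0.0, 0.47]
force: [-0.0, -0.4, -0.7]
grip_width: 0.0941
grip_force: 0.0
```

>>> carry_out(motion=[[[0.3416, -0.709, 0], 0], [[0.3416, -0.709, 0], 0], [[0.3416, -0.709, 0], 0], [[0.3416, -0.709, 0], 0]])

```text
time_s: 7.5
ee_pos: [0.4788, 0.0855, 0.2062]
eef_rot: [-3.141, -0.0, 0.47]
force: [0.1, -0.7, 0.9]
grip_width: 0.0943
grip_force: 0.0
```

>>> carry_out(motion=[[[0.3416, -0.709, 0], -0.1694], [[0.3416, -0.709, 0], -0.1694], [[0.3416, -0.709, 0], -0.1694], [[0.3416, -0.709, 0], -0.1694], [[0.3416, -0.709, 0], -0.1694], [[0.3416, -0.709, 0], -0.1694], [[0.3416, -0.709, 0], -0.1694], [[0.3416, -0.709, 0], -0.1694], [[0.3416, -0.709, 0], -0.1694], [[0.3416, -0.709, 0], -0.1694]])

```text
time_s: 8.5
ee_pos: [0.4766, 0.2391, 0.2063]
eef_rot: [-3.142, 0.0, 1.527]
force: [1.3, 0.8, -0.7]
grip_width: 0.0942
grip_force: 0.0
```

```bash
python3 - <<'E'
from h import *
P={}
for n in("side","top"):
    p,d=camera(n);P[n]=p;W=cloud(n,d).reshape(-1,3)
    W=W[np.hypot(*(W[:,:2]-[.503,-.224]).T)<.13]
    for nm,a,b in(("wing",.09,.11),("lug",.053,.064),("boss",.038,.049),("base",.009,.0185)):
        w=W[(W[:,2]>a)&(W[:,2]<b)]
        if len(w)>5:
            r=cv2.minAreaRect((w[:,:2]*1000).astype(np.float32));print(n,nm,len(w),w.mean(0).round(4),np.round(r[0],1),np.round(r[1],1),round(r[2],1))
k=lambda p,x,y:cv2.resize(p[y:y+110,x:x+110],(400,400),interpolation=cv2.INTER_CUBIC)
cv2.imwrite("pics/turn.png",np.hstack([k(P["top"],390,180),k(P["side"],290,310)]))
o=ctrl.get_obs();print(o["ee_pos"],o["eef_rot"],o["time_s"],o["qpos"])
E
```

```text
side wing 447 [ 0.4837 -0.2377  0.0967] [ 483.9 -235.4] [40.1 15.9] 27.2
side lug 1919 [ 0.5108 -0.2283  0.0568] [ 509.8 -224.2] [112.9  56.6] 25.2
side boss 836 [ 0.5133 -0.2379  0.0433] [ 511.2 -229.2] [114.2  49.1] 25.7
side base 3828 [ 0.4962 -0.2531  0.013 ] [ 504.  -225.5] [151.4 104.8] 26.6
top wing 216 [ 0.4837 -0.2321  0.0985] [ 483.6 -232.9] [40.1 14.6] 26.3
top lug 1145 [ 0.51   -0.2172  0.0575] [ 508.  -221.8] [111.2  57.4] 26.2
top boss 155 [ 0.5042 -0.2002  0.0433] [ 504.2 -214.7] [109.8  41.9] 22.8
top base 2360 [ 0.4992 -0.2178  0.0136] [ 503.4 -223.4] [149.9 105.5] 26.6
[0.47649457 0.23923551 0.20638643] [-3.14155523e+00  7.79411864e-05  1.52833387e+00] 8.6 [ 3.96634407e-01  2.61732111e-01  1.56755447e+00 -5.65154270e-05
  1.31237308e+00  4.39111307e-01]
```

View pics/turn.png

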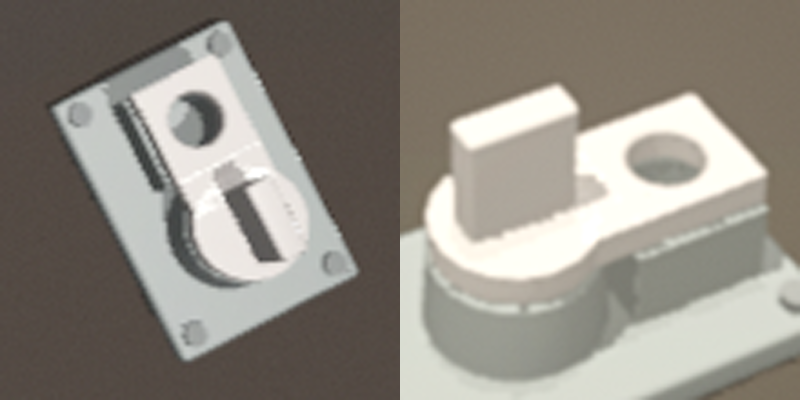

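The lug now lies over the boss: in the crop, its hole at (195,118) shows the boss's hole beneath. Next is grasping the pin.

>>> carry_out(motion=[[[0, 0, 0.2], 0], [[0, 0, 0.4], 0], [[0, 0, 0.58], 0], [[0, 0, 0.7], 0], [[0, 0, 0.75], 0], [[0, 0, 0.75], 0]])

```text
time_s: 9.2
ee_pos: [0.4761, 0.2393, 0.0558]
eef_rot: [-3.14, 0.001, 1.53]
force: [0.0, 1.1, -0.3]
grip_width: 0.0939
grip_force: 0.0
```

>>> carry_out(motion=[[[0, 0, 0], 0], [[0, 0, 0], 0], [[0, 0, 0], 0], [[0, 0, 0], 0], [[0, 0, 0], 0], [[0, 0, 0], 0], [[0, 0, 0], 0], [[0, 0, 0], 0], [[0, 0, 0], 0], [[0, 0, 0], 0], [[0, 0, 0], 0], [[0, 0, 0], 0]], hand=1, force=25)

```text
time_s: 10.4
ee_pos: [0.4764, 0.2395, 0.0564]
eef_rot: [-3.142, 0.0, 1.531]
force: [0.3, 0.7, 0.5]
grip_width: 0.0232
grip_force: 25.0
```

>>> carry_out(motion=[[[0, 0, 0], 0], [[0, 0, 0], 0], [[0, 0, -0.05], 0], [[0, 0, -0.1], 0], [[0, 0, -0.2], 0], [[0, 0, -0.35], 0], [[0, 0, -0.5], 0], [[0, 0, -0.65], 0], [[0, 0, -0.75], 0], [[0, 0, -0.75], 0]])

```text
time_s: 11.4
ee_pos: [0.4773, 0.2399, 0.21]
eef_rot: [3.136, -0.002, 1.531]
force: [-0.5, -0.5, -1.5]
grip_width: 0.0235
grip_force: 25.0
```

>>> carry_out(motion=[[[-0.185, 0.032, 0], 0], [[-0.37, 0.064, 0], 0], [[-0.555, 0.097, 0], 0], [[-0.74, 0.129, 0], 0]])

```text
time_s: 11.8
ee_pos: [0.4958, 0.0891, 0.2056]
eef_rot: [-3.141, 0.0, 1.531]
force: [1.2, 0.2, -1.4]
grip_width: 0.0235
grip_force: 25.0
```

>>> carry_out(motion=[[[-0.185, 0.032, 0], 0], [[-0.37, 0.064, 0], 0], [[-0.555, 0.097, 0], 0], [[-0.74, 0.129, 0], 0]])

```text
time_s: 12.2
ee_pos: [0.5157, -0.0599, 0.2056]
eef_rot: [-3.141, -0.0, 1.531]
force: [0.3, 0.3, -1.0]
grip_width: 0.0235
grip_force: 25.0
```

>>> carry_out(motion=[[[-0.15, 0.026, 0], 0.015], [[-0.3, 0.052, 0], 0.03], [[-0.45, 0.078, 0], 0.045], [[-0.6, 0.104, 0], 0.06], [[-0.74, 0.129, 0], 0.08], [[-0.74, 0.129, 0], 0.1], [[-0.74, 0.129, 0], 0.12], [[-0.74, 0.129, 0], 0.14], [[-0.74, 0.129, 0], 0.16], [[-0.74, 0.129, 0], 0.1694], [[-0.74, 0.129, 0], 0.1694], [[-0.74, 0.129, 0], 0.1694]])

```text
time_s: 13.4
ee_pos: [0.5357, -0.2072, 0.2058]
eef_rot: [-3.141, 0.001, 0.468]
force: [-0.3, 0.4, -0.9]
grip_width: 0.0237
grip_force: 25.0
```

```bash
python3 - <<'E'
from h import *
P={}
for n in("side","top"):
    p,d=camera(n);P[n]=p;W=cloud(n,d).reshape(-1,3)
    W=W[np.hypot(*(W[:,:2]-[.536,-.2076]).T)<.03]
    for a in(.15,.155,.16,.165,.17,.175,.18,.185,.19,.195,.2):
        w=W[(W[:,2]>=a)&(W[:,2]<a+.005)]
        if len(w)>3: print(n,a,len(w),w.mean(0).round(4),w.min(0)[:2].round(4),w.max(0)[:2].round(4))
cv2.imwrite("pics/hold.png",cv2.resize(P["side"][180:400,260:480],(600,600)))
o=ctrl.get_obs();print(o["ee_pos"],o["eef_rot"],o["time_s"],o["force"])
E
```

```text
side 0.15 4 [ 0.5354 -0.2088  0.1536] [ 0.5324 -0.21  ] [ 0.538  -0.2075]
side 0.155 18 [ 0.5341 -0.2116  0.1578] [ 0.5298 -0.2142] [ 0.5389 -0.2084]
side 0.16 31 [ 0.5346 -0.2129  0.163 ] [ 0.5284 -0.2157] [ 0.5409 -0.2082]
side 0.165 47 [ 0.534  -0.2129  0.1677] [ 0.5282 -0.2164] [ 0.5408 -0.2081]
side 0.17 44 [ 0.5339 -0.2128  0.1727] [ 0.5281 -0.2162] [ 0.5406 -0.2069]
side 0.175 42 [ 0.5343 -0.2124  0.1776] [ 0.528  -0.2151] [ 0.5417 -0.2075]
side 0.18 30 [ 0.5336 -0.2135  0.1816] [ 0.528  -0.2162] [ 0.54   -0.2087]
side 0.19 51 [ 0.5321 -0.2235  0.1941] [ 0.5142 -0.229 ] [ 0.555  -0.2088]
side 0.195 360 [ 0.5325 -0.2177  0.1984] [ 0.5142 -0.2295] [ 0.5549 -0.1921]
side 0.2 81 [ 0.5306 -0.2159  0.2017] [ 0.5169 -0.228 ] [ 0.5493 -0.1947]
[ 0.53582402 -0.20723515  0.20610842] [-3.14123613e+00  3.14470563e-04  4.67905980e-01] 13.5 [-0.45197436  1.31699481 -1.53730068]
```

View pics/hold.png

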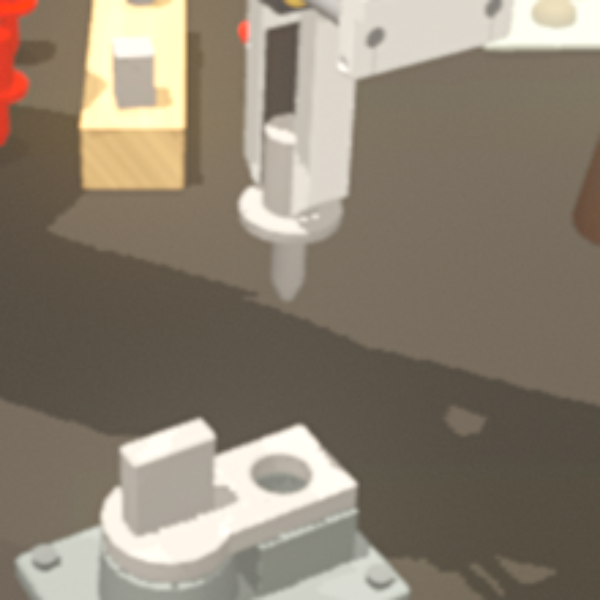

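The pin hangs upright (tip at (288,298) in the crop) and is within about 1–2 mm of the hole (at (282,472) in the crop). The shaft has ±7 mm of clearance, so I lower it.

>>> carry_out(motion=[[[0, 0, 0.15], 0], [[0, 0, 0.3], 0], [[0, 0, 0.42], 0], [[0, 0, 0.48], 0], [[0, 0, 0.53], 0], [[0, 0, 0.58], 0], [[0, 0, 0.62], 0], [[0, 0, 0.65], 0], [[0, 0, 0.67], 0], [[0, 0, 0.678], 0], [[0, 0, 0.68], 0], [[0, 0, 0.68], 0]])

```text
time_s: 14.7
ee_pos: [0.5361, -0.2073, 0.0707]
eef_rot: [3.141, -0.0, 0.466]
force: [0.7, -0.2, -0.9]
grip_width: 0.0231
grip_force: 25.0
```

No contact force, so I release and rise.

>>> carry_out(motion=[[[0, 0, 0], 0], [[0, 0, 0], 0], [[0, 0, 0], 0], [[0, 0, 0], 0], [[0, 0, 0], 0], [[0, 0, 0], 0], [[0, 0, 0], 0], [[0, 0, 0], 0], [[0, 0, 0], 0], [[0, 0, 0], 0], [[0, 0, 0], 0], [[0, 0, 0], 0]], hand=-1)

```text
time_s: 15.9
ee_pos: [0.536, -0.2073, 0.0705]
eef_rot: [3.142, -0.0, 0.466]
force: [-0.7, 0.6, 0.9]
grip_width: 0.0939
grip_force: 0.0
```

>>> carry_out(motion=[[[0, 0, -0.1], 0], [[0, 0, -0.25], 0], [[0, 0, -0.45], 0], [[0, 0, -0.7], 0], [[0, -0.4, -0.7], 0], [[0, -0.8, -0.7], 0], [[0, -1, -0.7], 0], [[0, -1, -0.7], 0], [[0, -1, -0.7], 0]])

```text
time_s: 16.8
ee_pos: [0.4442, -0.0251, 0.2109]
eef_rot: [-3.141, -0.001, 0.47]
force: [0.3, -1.0, 0.2]
grip_width: 0.094
grip_force: 0.0
```

```bash
python3 - <<'E'
from h import *
P={}
for n in("side","top"):
    p,d=camera(n);P[n]=p;W=cloud(n,d).reshape(-1,3)
    W=W[np.hypot(*(W[:,:2]-[.536,-.2076]).T)<.035]
    for nm,a,b in(("grip",.08,.11),("griptop",.097,.105),("collar",.0615,.068),("lug",.054,.0605)):
        w=W[(W[:,2]>=a)&(W[:,2]<b)]
        if len(w)>3: print(n,nm,len(w),w.mean(0).round(4),w.min(0).round(4),w.max(0).round(4))
k=lambda p,x,y:cv2.resize(p[y:y+110,x:x+110],(400,400),interpolation=cv2.INTER_CUBIC)
cv2.imwrite("pics/end.png",np.hstack([k(P["top"],390,180),k(P["side"],290,310)]))
E
```

```text
side grip 419 [ 0.5346 -0.2132  0.0936] [ 0.5233 -0.2215  0.0801] [ 0.5469 -0.1971  0.1009]
side griptop 200 [ 0.5352 -0.2093  0.0987] [ 0.5233 -0.2215  0.097 ] [ 0.5463 -0.1971  0.1009]
side collar 369 [ 0.5346 -0.2151  0.0632] [ 0.5145 -0.2305  0.0615] [ 0.5552 -0.1908  0.0678]
side lug 572 [ 0.5317 -0.2209  0.0569] [ 0.5054 -0.2408  0.0541] [ 0.5678 -0.1849  0.0605]
top grip 184 [ 0.5342 -0.205   0.0968] [ 0.5234 -0.2193  0.08  ] [ 0.5454 -0.1954  0.1048]
top griptop 134 [ 0.5348 -0.2068  0.0995] [ 0.5243 -0.2193  0.0971] [ 0.5454 -0.1962  0.1048]
top collar 202 [ 0.5329 -0.2026  0.0637] [ 0.5139 -0.2347  0.0615] [ 0.5554 -0.1864  0.0671]
top lug 340 [ 0.5295 -0.2096  0.0575] [ 0.5015 -0.2385  0.0541] [ 0.5672 -0.1758  0.0605]
```

View pics/end.png

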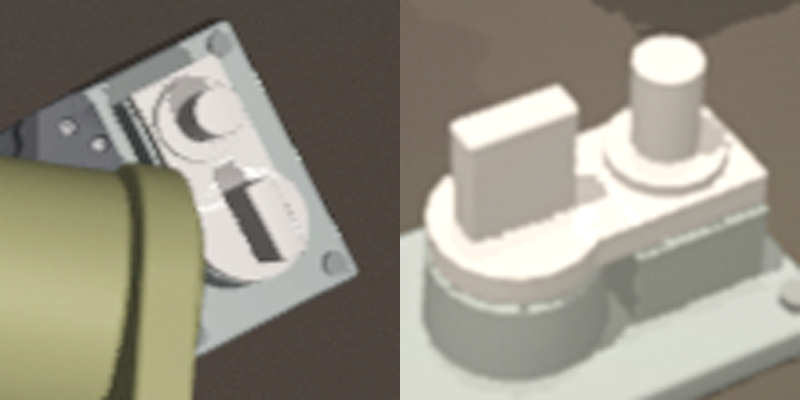

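The pin stands upright with its collar flat on the lug (collar at (665,155) in the crop, collar top z≈64 mm, grip top z≈100 mm), and the gripper is clear of it.

```bash
python3 -c "
from station import ctrl
print(ctrl.hand_in())"
```

```text
the job is handed in; nothing more can be done
None
```

The bushing is lined up with the boss, and the index pin stands upright through both holes with its collar flat on the lug and the gripper clear. I handed the job in at about 17 s of the 51 s allowed; the hand-in call returned no verdict.

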